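Stir the settled tumbling media and close the finishing bowl

TASK

The ceramic media in the bench finishing bowl has settled: take the stirring rod from its rack and stir the media round the bowl with it until every piece has been shifted well away from where it lay, by more than half its width, keeping it all in the bowl. Hang the rod back in the same slot of the rack, then lower the cover over the bowl's two locating pins until it lies flush on the rim, holding it until it is down on the pins. Use the rod, not the fingers, on the media, and leave the padlock, lock card, spray can and screwdriver as they are.

Things in the scene. Friction and masses are not known exactly. Their poses are not given: they have to be found in the camera images.
- tumbler: bench vibratory finishing machine, fixed and rigid: a grey base 176 mm across with a round grey plastic bowl on top, 168 mm across outside. Origin on the bench at the bowl's axis, z up. Two lugs level with the rim, at +x and -x of its frame, reach out to radius 118 mm; each carries a steel locating pin
- bowl_floor (a point): on the bowl's axis at the level of its channel floor, 68 mm above the bench. The bowl holds a ring-shaped channel round a fixed hub: hub radius 29 mm at the floor, 26 mm higher up, its top 38 mm above this point; inner wall radius about 74 mm, widening to about 79 mm from 15 mm above the floor upwards. The channel's middle runs at radius about 53 mm
- bowl_rim (a point): centre of the bowl's mouth, in the plane of its flat level rim, 122 mm above the bench; the wall is 4 mm thick. Same axes as the machine
- slot (a point): seat of the stirring rod on the fixed dark steel tool rack: middle of the slot, on the top face of the 5 mm thick shelf, 112 mm above the bench, which carries the rod's guard. Slot 20 mm wide, open to -x of this frame (25 mm to the shelf's front edge), ending 13 mm behind (+x). An upright plate 45 mm behind, no taller than the shelf, carries the shelf
- brush (a point): top of a wooden brush handle, 18 mm thick, standing 20 mm above the rack's shelf in a second slot, 89 mm to the -y side of the rod's slot. The brush is fixed to the rack; not part of the job
- stirrer: stirring rod, 169 mm long, about 0.16 kg, hanging upright in the rack up to 8 mm from the slot's middle towards its mouth. Origin on its axis at the underside of its round black guard (34 mm across, 6 mm thick), z up the handle. A round black rubber handle 24 mm in diameter reaches from the guard to z = 74 mm; a round steel shaft 12 mm in diameter reaches down to z = -95 mm
- stirrer_tip (a point): rounded lower end of the stirring rod's steel shaft, on its axis, 95 mm below its origin
- cover: aluminium cover of the bowl, about 0.4 kg, lying flat on the bench, handle up. Origin at the centre of its flat underside, z up. Disc 168 mm across, 6 mm thick (9 mm in the inner 136 mm), with two ears at +x and -x reaching out to 118 mm, each with a round 14 mm through hole 100 mm from the centre. It fits either way round (a half turn)
- cover_handle (a point): middle of the cover's black bar handle, 35 mm above the underside, over its centre. The bar runs along the cover's x: 92 mm long, 16 mm wide (y), 14 mm high, with free space below it, on two legs 38 mm either side of the centre
- pin_a (a point): tip of the locating pin at +x of the bowl. The pins stand 22 mm above the rim, 9 mm in diameter for the lower 10 mm, then narrowing like a bullet; they lie 100 mm either side of the bowl's axis
- pin_b (a point): tip of the locating pin at -x of the bowl, like the other
- media0: loose piece of smooth white ceramic media, 35 g, in the bowl's channel: a short cylinder 27 mm across and 24 mm high; origin at half its height on its axis. It lies anywhere round the channel; the seven leave one gap about three pieces wide between them at the start
- media1: loose piece of smooth white ceramic media, 35 g, in the bowl's channel: a blunt cone 29 mm across the base and 24 mm high; origin at half its height on its axis. It lies anywhere round the channel; the seven leave one gap about three pieces wide between them at the start
- media2: loose piece of smooth white ceramic media, 35 g, in the bowl's channel: a short cylinder 27 mm across and 24 mm high; origin at half its height on its axis. It lies anywhere round the channel; the seven leave one gap about three pieces wide between them at the start
- media3: loose piece of smooth white ceramic media, 35 g, in the bowl's channel: a blunt cone 29 mm across the base and 24 mm high; origin at half its height on its axis. It lies anywhere round the channel; the seven leave one gap about three pieces wide between them at the start
- media4: loose piece of smooth white ceramic media, 35 g, in the bowl's channel: a short cylinder 27 mm across and 24 mm high; origin at half its height on its axis. It lies anywhere round the channel; the seven leave one gap about three pieces wide between them at the start
- media5: loose piece of smooth white ceramic media, 35 g, in the bowl's channel: a blunt cone 29 mm across the base and 24 mm high; origin at half its height on its axis. It lies anywhere round the channel; the seven leave one gap about three pieces wide between them at the start
- media6: loose piece of smooth white ceramic media, 35 g, in the bowl's channel: a short cylinder 27 mm across and 24 mm high; origin at half its height on its axis. It lies anywhere round the channel; the seven leave one gap about three pieces wide between them at the start
- padlock: bystander: brass padlock lying on the bench between robot and bowl, 50 x 60 x 22 mm body, steel shackle to +x, origin under the body's middle
- lock_card: bystander: lock cylinder on a flat blue card 70 x 100 mm, about 20 mm high, between robot and bowl, origin under the middle
- spray_can: bystander: upright white spray can, 44 mm across, 110 mm tall, beyond the bowl, origin under the middle
- screwdriver: bystander: red-handled screwdriver lying on the bench beyond the bowl, origin near its middle

How it is judged:
By the outcome, as a careful person would: the job done as asked, in the order asked, and still so for the second after the job is handed in, with the robot touching nothing.
It also fails if it takes over 67 s, if anything falls off the work surface, if the arm or the gripper's body presses on something with over 40 N, if the wrist force passes 120 N, or if a joint passes its speed limit or range.

ROBOT

A 7-joint arm with a two-finger parallel gripper is mounted at the origin on the work surface. World frame = base frame: x ahead of the robot, y to its left, z up, the work surface at z = 0. Lengths are in mm, angles in rad, forces in N, time in s.
With the tool pointing down it reaches from about 400 to 750 mm from the base axis. Payload 19.5 kg.
Tool frame: the origin (TCP) lies at the very end of the fingers, on their centre line; the grasp point (between the pads) lies 19 mm behind it (grasp_offset is the distance from the TCP to the grasp point, in mm); z points along the fingers, y is the line along which they close (so a half turn about z gives the same grasp; the last joint's range is limited). The gripper opens to 85 mm and grips with 20 to 120 N. Pads are 22 mm wide; open, the fingers measure 114 mm over their backs; the gripper's body (76 mm by 85 mm) begins 54 mm behind the grasp point. The pads swing forward as they close: fully open they stand 13 mm farther back than shut.
Start: joints at [1.297, 0.707, -0.028, 1.485, 0.022, 0.951, -0.075], TCP at [132.089, -559.593, 203.468] pointing down, gripper open.
Joint ranges: [-2.71, 2.71], [-0.32, 2.16], [-1.57, 1.52], [0, 2.45], [-1.46, 4.6], [0, 2.02], [-2.83, 2.83]. Speed limits (rad/s): [1.89, 1.89, 2.57, 2.57, 3.01, 3.01, 3.01].

INTERFACE

Orientations are given as a rotation vector (axis times angle).
In Python, from plant import get_obs, read_camera, finish_job, grasp_offset gives the robot as it stands.
- The arm moves only by the shell command python3 -m handwheel 'ROWS'. ROWS is text: rows parted by semicolons, each of 5 numbers parted by spaces: the closure, from 0 (fully open) to 1 (shut), then the shift along the tool's x, y, z in mm, then the turn about the tool's z in rad. A call has 1 to 12 rows; each row shifts and turns the commanded pose from where the row before left it, along the tool's axes as they then stand; what a row does not reach is not made up. A row lasts 1/8 s, in which the tool goes at most 62.5 mm and 10.7 degrees, less where a joint would pass 70% of its speed; a pose out of reach is approached as far as the arm can. A call with a gripper value outside its range is refused whole. The fingers move at their own pace and stop on an object; the grip force is fixed at half the most. Time passes only in rows, so rows that do not move let the fingers close. It gives the time, the measured TCP pose, the force, the opening and the grip force at its end, in the units of the state.
- get_obs(): the state, without advancing time (a new reading comes with each control period).
- read_camera(name): name is "scene" or "top"; returns a dict with "pixels" (384x512x3 uint8, blue, green, red), "fx", "fy", "cx", "cy" (pixels), "k1" (the pictures are not rectified: a ray, as slopes to the right and down, at radius r is drawn at 1 + k1 r^2 times it, then the intrinsics apply), "R" (3x3) and "t" (3): a world point X has camera coordinates R X + t. Camera axes: x right, y down, z forward; pixel columns grow to the right and rows downward; lengths in mm; the calibration is good to about 2 mm. A picture is of the moment at which its call begins. There is no depth.
- finish_job(): hands the job in; it is judged then, once.
The state is a dict: "time_s": time; "joint_positions": joint angles; "joint_velocities": joint speeds; "joint_efforts": joint torques, N m; "position": TCP position; "ee_rot": TCP orientation; "contact_force": force on the tool from outside, world axes, zero at the start; "torque": the same for the moment, N m; "grip_width": finger opening in mm; "gripper_force": force on a finger pad.
Only numpy, scipy, OpenCV 4.12 (cv2) and the standard library are available. Lean on these libraries where they do the work, as an engineer would, in place of code of your own. Each camera call takes 0.05 s, during which the arm holds its last target. There are 200 camera calls.

## Working session

There is one attempt and no reset: what is moved stays moved. The work goes in short steps, Python scripts to look and compute and a shell command to move; the robot and the scene stay as the last step left them, time stands still between calls to the robot, and variables do not carry over. Pictures are saved under pics/ and viewed, at most 10 in all, crops included, and the job is handed in when it is done.

```bash
ls; mkdir -p pics
cat > h.py <<'E'
import numpy as np, cv2
from plant import *
def snap(n,f):
    c=read_camera(n); cv2.imwrite(f,c['pixels']); return c
def proj(c,X):
    p=np.asarray(c['R'])@np.asarray(X,float)+np.asarray(c['t']); a,b=p[0]/p[2],p[1]/p[2]; s=1+c['k1']*(a*a+b*b)
    return np.array([c['fx']*a*s+c['cx'],c['fy']*b*s+c['cy']])
def unproj(c,u,v,z):
    d=np.array([(u-c['cx'])/c['fx'],(v-c['cy'])/c['fy']]); q=d.copy()
    for _ in range(20): q=d/(1+c['k1']*(q@q))
    R=np.asarray(c['R']); o=-R.T@np.asarray(c['t']); r=R.T@np.array([q[0],q[1],1])
    return o+r*(z-o[2])/r[2]
E
python3 - <<'E'
from h import *
import pickle
for n in('scene','top'):
    c=snap(n,f'pics/{n}0.png'); pickle.dump(c,open(n+'.pkl','wb'))
    print(n,c['fx'],c['k1'],-np.array(c['R']).T@c['t'])
    cv2.imwrite(f'pics/{n}0b.png',cv2.resize(c['pixels'],(800,600),interpolation=cv2.INTER_CUBIC))
o=get_obs();print(o,grasp_offset)
E
```

```text
pics
scene 403.0534833932928 -0.056186771732790894 [1077.11026713  400.87252407  801.01123   ]
top 453.4003532421351 0.007574227100937156 [ 452.76232341   -1.94184753 1155.90370833]
{'time_s': 0.1, 'joint_positions': array([ 1.29727487,  0.70701263, -0.02765032,  1.48495491,  0.02201316,
        0.95088862, -0.07549531]), 'joint_velocities': array([-0.00025971, -0.00386171,  0.00107732, -0.00159947,  0.00079485,
       -0.00035093,  0.00091171]), 'joint_efforts': array([ 4.32356072e-03, -8.84295058e+01,  1.23785343e+00, -2.36453193e+01,
        1.72275072e-02,  5.00249967e-03,  1.38514183e-04]), 'position': array([ 132.05938459, -559.36161819,  203.08944825]), 'ee_rot': array([-3.11955955e+00, -3.63277034e-01,  2.01949661e-04]), 'contact_force': array([ 0.41210969,  0.01997183, -0.22388806]), 'torque': array([-0.0035174 ,  0.0036888 , -0.00860252]), 'gripper_force': 0.0, 'grip_width': 85.46204641879312} 18.700000000000003
```

View pics/top0b.png

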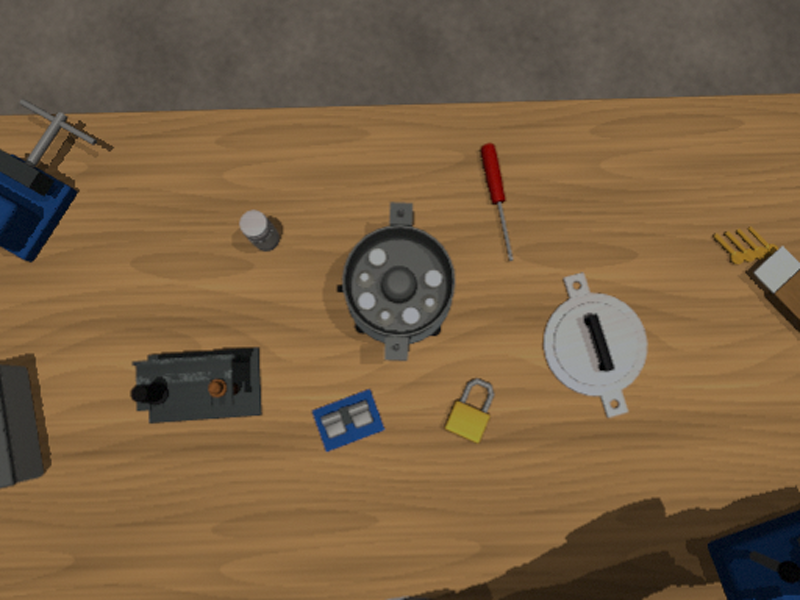

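View pics/scene0b.png

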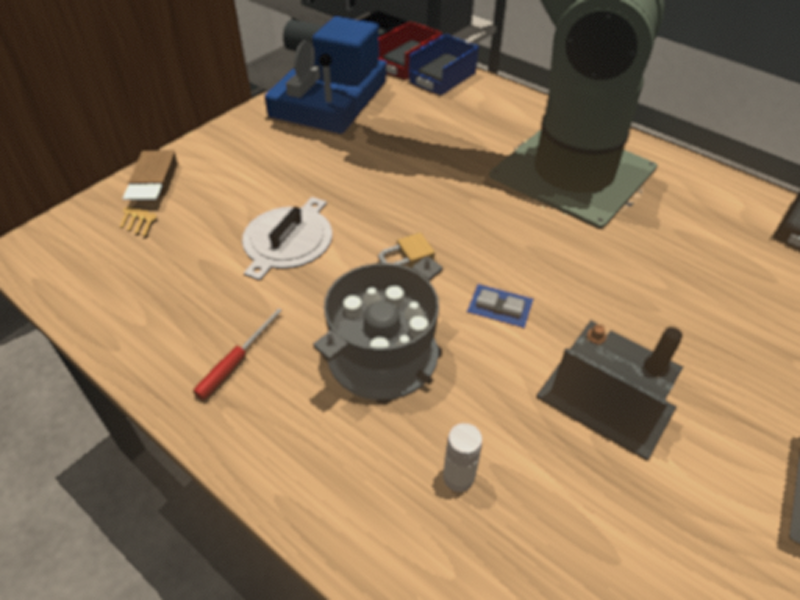

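Run:
```python
from h import *
t=cv2.imread('pics/top0.png');s=cv2.imread('pics/scene0.png')
f=lambda i,x,y,w,h:cv2.resize(i[y:y+h,x:x+w],None,fx=4,fy=4,interpolation=cv2.INTER_CUBIC)
def g(im):
    for k in range(0,im.shape[1],40): cv2.line(im,(k,0),(k,4),(0,255,255),1)
    for k in range(0,im.shape[0],40): cv2.line(im,(0,k),(4,k),(0,255,255),1)
    return im
A=np.hstack([g(f(t,205,131,100,100)),g(f(t,330,171,100,100))])
B=np.hstack([g(f(t,75,220,100,50)),g(f(s,345,205,100,50))])
im=cv2.convertScaleAbs(np.vstack([A,B]),alpha=1.5,beta=10);cv2.imwrite('pics/comp1.png',im)
```

```text
(no output)
```

View pics/comp1.png

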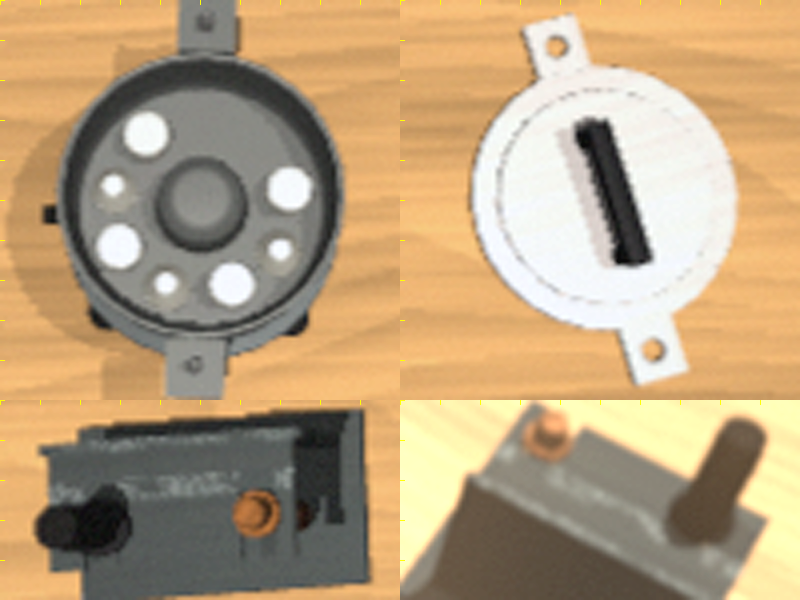

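Run:
```python
from h import *
import pickle
c=pickle.load(open('top.pkl','rb'));s=pickle.load(open('scene.pkl','rb'))
np.set_printoptions(precision=1,suppress=True)
B=lambda u,v,z:unproj(c,205+u/4-.4,131+v/4-.4,z)
C=lambda u,v,z:unproj(c,330+u/4-.4,171+v/4-.4,z)
K=lambda u,v,z:unproj(c,75+u/4-.4,220+v/4-.4,z)
a,b=B(206,20,144),B(193,364,144);d=a-b;print('pins',a,b,(a+b)/2,np.hypot(*d[:2]),np.arctan2(d[1],d[0]))
print('rim',[B(*p,122) for p in((60,195),(343,195),(202,53))])
m=np.array([B(*p,z) for p,z in(((147,134),92),((289,189),92),((118,246),92),((233,284),92),((113,185),92),((280,249),92),((166,283),92))])
ctr=((a+b)/2); print(np.c_[m[:,:2],np.hypot(*(m-ctr)[:,:2].T),np.degrees(np.arctan2((m-ctr)[:,1],(m-ctr)[:,0]))])
a,b=C(156,46,5),C(252,350,5);d=a-b;print('cover',a,b,(a+b)/2,np.hypot(*d[:2]),np.arctan2(d[1],d[0]))
print('bar',C(196,122,42),C(233,265,42), C(214,193,42))
print('guard',K(106,122,118),'top',K(57,128,186),'brush',K(252,112,132))
print('shelf corners',K(40,50,112),K(294,32,112),K(50,170,112))
S=lambda u,v,z:unproj(s,345+u/4-.4,205+v/4-.4,z)
print('scene top',S(744,440-400,186)if 0 else S(344,32,186),S(300,120,118),'brush',S(150,25,132))
```

```text
pins [719.7  -5.  144. ] [522.9   7.6 144. ] [621.3   1.3 144. ] 197.17609753350408 -0.06388654199740947
rim [array([624.1,  82.1, 122. ]), array([619.6, -81.3, 122. ]), array([705.8,  -2.2, 122. ])]
[[ 664.5   32.    53.    35.3]
 [ 628.9  -51.6   53.5  -81.8]
 [ 597.5   50.7   54.8  115.7]
 [ 573.   -16.7   51.5 -159.5]
 [ 634.2   52.9   53.2   75.9]
 [ 593.1  -45.1   54.3 -121.2]
 [ 574.7   22.8   51.3  155.2]]
cover [ 625.7 -290.7    5. ] [ 431.5 -338.9    5. ] [ 528.6 -314.8    5. ] 200.17184369615438 0.2434952819080067
bar [ 572.1 -303.1   42. ] [ 483.7 -320.1   42. ] [ 528.  -311.4   42. ]
guard [469.6 353.8 118. ] top [466.  356.4 186. ] brush [472.6 267.4 132. ]
shelf corners [511.7 394.5 112. ] [518. 249. 112.] [443.5 387.1 112. ]
scene top [467.2 355.8 186. ] [471.9 356.8 118. ] brush [476.9 267.4 132. ]
```

```bash
python3 -m handwheel '0 0 0 -7.5 -0.1674;0 0 0 -7.5 -0.1674;0 0 0 -7.5 -0.1674;0 0 0 -7.5 -0.1674;0 0 0 -7.5 -0.1674;0 0 0 -7.5 -0.1674;0 0 0 -7.5 -0.1674;0 0 0 -7.5 -0.1674;0 0 0 0 0;0 0 0 0 0'; python3 -m handwheel '0 41 35 0 0;0 41 35 0 0;0 41 35 0 0;0 41 35 0 0;0 41 35 0 0;0 41 35 0 0;0 41 35 0 0;0 41 35 0 0;0 41 34 0 0;0 41 34 0 0;0 0 0 0 0;0 0 0 0 0'
```

```text
time_s: 1.35
position: [132.0, -559.4, 263.0]
ee_rot: [-2.225, -2.217, -0.001]
contact_force: [-0.1, 0.0, -0.2]
grip_width: 85.3
gripper_force: 0.0
time_s: 2.85
position: [479.7, -149.9, 263.2]
ee_rot: [-2.223, -2.219, 0.001]
contact_force: [-0.6, 0.4, -0.1]
grip_width: 85.4
gripper_force: 0.0
```

```bash
python3 -m handwheel '0 50 -1 0 0;0 50 -1 0 0;0 50 -1 0 0;0 50 -1 0 0;0 50 -1 0 0;0 50 -1 0 0;0 50 -1 0 0;0 50 -1 0 0;0 50 -2 0 0;0 56 -2 0 0;0 0 0 0 0;0 0 0 0 0'; python3 -m handwheel '0 0 0 25 0;0 0 0 25 0;0 0 0 25 0;0 0 0 25 0;0 0 0 20 0;0 0 0 18 0;0 0 0 0 0;0 0 0 0 0'
python3 - <<'E'
from h import *
t=snap('top','pics/t1.png')['pixels'];s=snap('scene','pics/s1.png')['pixels']
f=lambda i,x,y,w,h:cv2.resize(i[y:y+h,x:x+w],(400,400),interpolation=cv2.INTER_CUBIC)
cv2.imwrite('pics/comp2.png',np.hstack([f(t,75,195,100,100),f(s,345,175,100,100)]))
E
```

```text
time_s: 4.35
position: [468.6, 355.0, 263.4]
ee_rot: [2.223, 2.218, -0.001]
contact_force: [0.6, 0.4, -0.8]
grip_width: 85.3
gripper_force: 0.0
time_s: 5.35
position: [468.6, 355.9, 126.5]
ee_rot: [2.223, 2.22, 0.002]
contact_force: [-0.1, -0.7, -0.6]
grip_width: 85.6
gripper_force: 0.0
```

View pics/comp2.png

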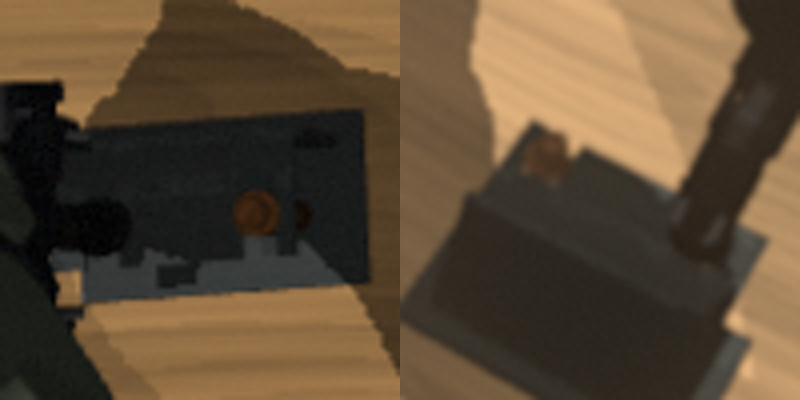

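The gripper straddles the handle above the guard (guard at ~(100,225) in the left crop, finger in front in the right crop). Close.

```bash
python3 -m handwheel '1 0 0 0 0;1 0 0 0 0;1 0 0 0 0;1 0 0 0 0;1 0 0 0 0;1 0 0 0 0;1 0 0 0 0;1 0 0 0 0'; python3 -m handwheel '1 0 0 -4 0;1 0 0 -4 0;1 0 0 0 0;1 0 0 0 0'
```

```text
time_s: 6.45
position: [468.0, 356.5, 125.8]
ee_rot: [-2.221, -2.222, -0.0]
contact_force: [-1.8, 0.1, 5.3]
grip_width: 22.5
gripper_force: 58.6
time_s: 6.95
position: [467.9, 356.4, 133.5]
ee_rot: [-2.221, -2.222, 0.0]
contact_force: [-0.8, -0.6, -1.5]
grip_width: 22.5
gripper_force: 58.7
```

```bash
python3 -m handwheel '1 0 -10 0 0;1 -0.5 -15 0 0;1 -0.5 -15 0 0;1 -1 -15 0 0;1 0 0 -30 0;1 0 0 -40 0;1 0 0 -40 0;1 0 0 -25 0;1 0 0 0 0;1 0 0 0 0'; python3 -m handwheel '1 -20 14 0 0;1 -40 27 0 0;1 -40 27 0 0;1 -40 27 0 0;1 -40 28 0 0;1 -40 28 0 0;1 -40 28 0 0;1 -40 28 0 0;1 -40 27 0 0;1 -34 23 0 0;1 0 0 0 0;1 0 0 0 0'
python3 - <<'E'
from h import *
o=get_obs();print(o['position'],o['contact_force'],o['grip_width'])
t=snap('top','pics/t2.png')['pixels'];s=snap('scene','pics/s2.png')['pixels']
f=lambda i,x,y,w,h:cv2.resize(i[y:y+h,x:x+w],(400,400),interpolation=cv2.INTER_CUBIC)
cv2.imwrite('pics/comp3.png',cv2.convertScaleAbs(np.hstack([f(t,205,131,100,100),f(s,185,110,130,130)]),alpha=1.5))
E
```

```text
time_s: 8.2
position: [412.4, 354.2, 267.6]
ee_rot: [2.221, 2.222, -0.002]
contact_force: [0.2, 0.3, -1.8]
grip_width: 22.5
gripper_force: 59.2
time_s: 9.7
position: [669.5, -18.7, 267.4]
ee_rot: [-2.219, -2.221, 0.001]
contact_force: [-1.0, 0.8, -1.4]
grip_width: 22.6
gripper_force: 59.4
[669.53391548 -18.71638373 267.40874968] [-1.02243184  0.80492775 -1.41138696] 22.638545311492923
```

View pics/comp3.png

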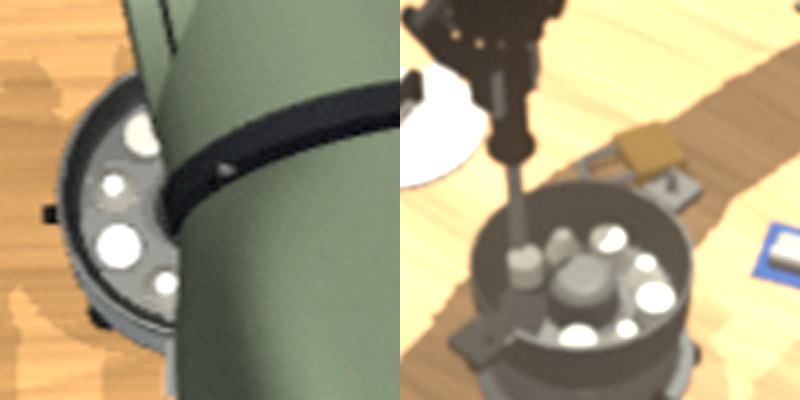

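Run:
```python
from h import *
import pickle
s=pickle.load(open('scene.pkl','rb'))
for z in(158.7,253):
  p=proj(s,[669.5,-18.7,z]);print((p-[185,110])/.325+[400,0])
# stir deltas: tool x = dy world, tool y = dx world
c=np.array([621.5,1]);th=np.radians(np.arange(-23,230,11))
P=c+53*np.c_[np.cos(th),np.sin(th)];d=np.round(np.diff(P,axis=0)).astype(int)
e=np.cumsum(d,axis=0)
for k in range(len(d)):print(f'1 {d[k,1]} {d[k,0]} 0 0',end=';')
print(P[-1],P[0]+e[-1],len(d))
```

```text
[516.6424458  248.12765341]
[508.86230081 149.63099093]
1 10 3 0 0;1 10 1 0 0;1 10 -1 0 0;1 10 -3 0 0;1 9 -5 0 0;1 8 -6 0 0;1 7 -8 0 0;1 5 -9 0 0;1 3 -10 0 0;1 2 -10 0 0;1 0 -10 0 0;1 -2 -10 0 0;1 -4 -9 0 0;1 -6 -8 0 0;1 -7 -7 0 0;1 -9 -5 0 0;1 -9 -4 0 0;1 -10 -2 0 0;1 -10 0 0 0;1 -10 2 0 0;1 -9 4 0 0;1 -8 6 0 0;[580.31126404 -32.35398073] [579.28675723 -29.70874981] 22
```

```bash
python3 -m handwheel '1 0 0 20 0;1 0 0 20 0;1 0 0 20 0;1 0 0 12 0;1 0 0 8 0;1 0 0 4 0;1 0 0 0 0;1 0 0 0 0'; python3 -m handwheel '1 10 3 0 0;1 10 1 0 0;1 10 -1 0 0;1 10 -3 0 0;1 9 -5 0 0;1 8 -6 0 0'
```

```text
time_s: 10.8
position: [670.1, -19.5, 185.0]
ee_rot: [2.221, 2.221, 0.001]
contact_force: [0.3, 0.2, -1.6]
grip_width: 22.7
gripper_force: 59.5
time_s: 11.55
position: [658.5, 37.8, 184.6]
ee_rot: [2.221, 2.221, -0.0]
contact_force: [-0.2, -2.5, -1.2]
grip_width: 22.2
gripper_force: 59.4
```

```bash
python3 -m handwheel '1 7 -8 1 0;1 5 -9 0 0;1 3 -10 0 0;1 2 -10 0 0;1 0 -10 0 0;1 -2 -10 0 0;1 -4 -9 0 0'; python3 -m handwheel '1 -6 -8 0 0;1 -7 -7 0 0;1 -9 -5 0 0;1 -9 -4 0 0'
python3 - <<'E'
from h import *
s=snap('scene','pics/s3.png')['pixels']
cv2.imwrite('pics/comp4.png',cv2.convertScaleAbs(cv2.resize(s[110:240,185:315],(520,520),interpolation=cv2.INTER_CUBIC),alpha=1.5))
E
```

```text
time_s: 12.42
position: [593.1, 47.8, 184.0]
ee_rot: [2.22, 2.22, 0.001]
contact_force: [2.6, -4.6, 1.2]
grip_width: 22.3
gripper_force: 60.4
time_s: 12.92
position: [571.5, 17.4, 184.5]
ee_rot: [2.218, 2.219, 0.009]
contact_force: [15.4, -1.6, -0.5]
grip_width: 22.6
gripper_force: 69.1
```

View pics/comp4.png

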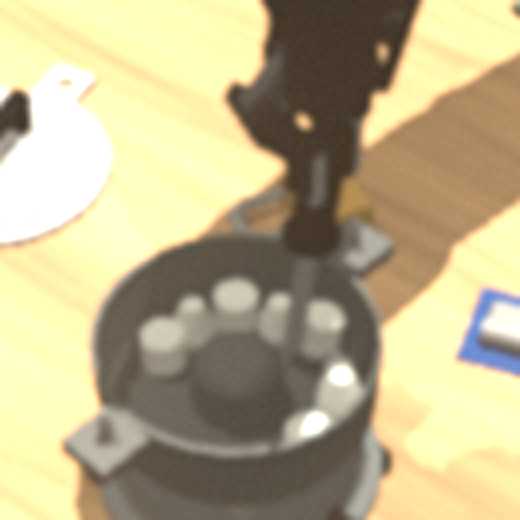

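```bash
python3 -m handwheel '1 -6 -1 0 0;1 -6 -1 0 0;1 -6 1 0 0;1 -6 2 0 0;1 -6 3 0 0;1 0 0 0 0'; python3 -m handwheel '1 -5 4 0 0;1 -5 4 0 0;1 -5 5 0 0;1 -5 6 0 0;1 0 0 0 0'
python3 - <<'E'
from h import *
s=snap('scene','pics/s4.png')['pixels'];t=snap('top','pics/t4.png')['pixels']
f=lambda i,x,y,w,h:cv2.convertScaleAbs(cv2.resize(i[y:y+h,x:x+w],(400,400),interpolation=cv2.INTER_CUBIC),alpha=1.5)
cv2.imwrite('pics/comp5.png',np.hstack([f(t,205,131,100,100),f(s,195,130,110,110)]))
E
```

```text
time_s: 13.72
position: [573.1, -13.1, 183.3]
ee_rot: [-2.222, -2.221, 0.0]
contact_force: [-0.9, 0.3, -1.5]
grip_width: 22.4
gripper_force: 59.5
time_s: 14.35
position: [592.7, -32.7, 183.5]
ee_rot: [2.222, 2.221, 0.002]
contact_force: [2.7, 4.8, 0.6]
grip_width: 22.2
gripper_force: 59.6
```

View pics/comp5.png

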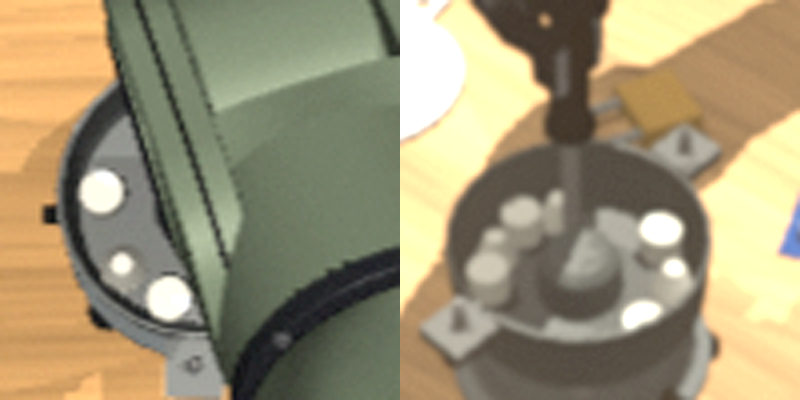

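```bash
python3 -m handwheel '1 -9 4 0 0;1 -3 3 0 0;1 -4 4 0 0;1 -1 4 0 0;1 -1 5 0 0;1 -1 5 0 0;1 0 5 0 0;1 0 5 0 0;1 1 5 0 0;1 2 5 0 0;1 2 5 0 0;1 0 0 0 0'
python3 - <<'E'
from h import *
s=snap('scene','pics/s5.png')['pixels'];t=snap('top','pics/t5.png')['pixels']
f=lambda i,x,y,w,h:cv2.convertScaleAbs(cv2.resize(i[y:y+h,x:x+w],(400,400),interpolation=cv2.INTER_CUBIC),alpha=1.5)
cv2.imwrite('pics/comp6.png',np.hstack([f(t,205,131,100,100),f(s,195,130,110,110)]))
E
```

```text
time_s: 15.95
position: [642.2, -46.6, 183.3]
ee_rot: [2.221, 2.222, -0.001]
contact_force: [0.4, -0.6, -1.0]
grip_width: 22.7
gripper_force: 59.4
```

View pics/comp6.png

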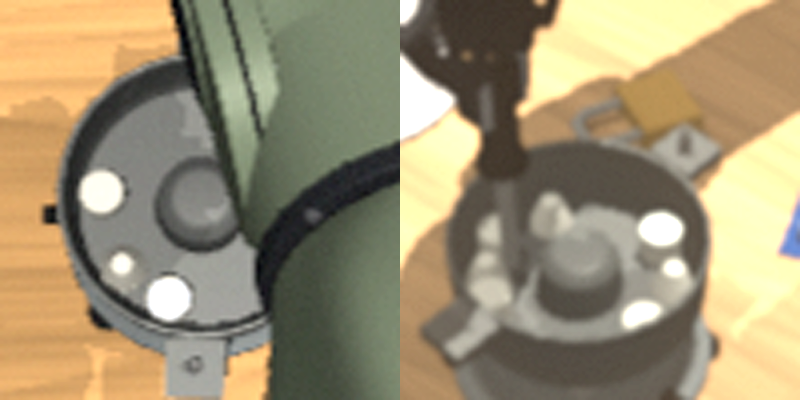

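Run:
```python
from h import *
import pickle
s=pickle.load(open('scene.pkl','rb'));c=np.array([621.5,1,80])
def q(u,v,z=80):
  p=unproj(s,195+u*.275-.4,130+v*.275-.4,z);d=p-c;print(u,v,p[:2].round(),np.hypot(*d[:2]).round(),np.degrees(np.arctan2(d[1],d[0])).round())
for p in((90,295),(87,270),(92,235),(150,217),(115,272)):q(*p)
q(262,228,92)
```

```text
90 295 [671. -34.] 61.0 -35.0
87 270 [657. -50.] 62.0 -55.0
92 235 [633. -68.] 70.0 -81.0
150 217 [596. -49.] 56.0 -117.0
115 272 [647. -35.] 44.0 -55.0
262 228 [565.  21.] 60.0 161.0
```

```bash
python3 -m handwheel '1 0 -7 0 0;1 0 -7 0 0;1 0 -6 0 0;1 0 0 0 0;1 4 0 0 0;1 3 0 0 0;1 3 0 0 0;1 3 0 0 0;1 0 0 0 0;1 0 0 0 0'; python3 -m handwheel '1 -2 0 0 0;1 0 0 -20 0;1 0 0 -30 0;1 0 0 -30 0;1 -40 0 0 0;1 -40 0 0 0;1 -40 0 0 0;1 0 0 0 0;1 0 0 0 0;1 0 0 0 0'
python3 - <<'E'
from h import *
c=read_camera('scene');s=c['pixels'];p=get_obs()['position'];a=proj(c,p);print(p,a)
for z in(-14,-108.7):print(proj(c,p+[0,0,z]))
u,v=(proj(c,p+[0,0,-60])).astype(int);x,y=u-50,v-50;print(x,y)
cv2.imwrite('pics/comp7.png',cv2.convertScaleAbs(cv2.resize(s[y:y+100,x:x+100],(600,600),interpolation=cv2.INTER_CUBIC),alpha=1.5))
E
```

```text
time_s: 17.3
position: [622.0, -34.0, 183.5]
ee_rot: [2.221, 2.221, -0.001]
contact_force: [0.4, -4.4, -0.2]
grip_width: 22.5
gripper_force: 59.5
time_s: 18.55
position: [622.2, -154.2, 263.6]
ee_rot: [-2.219, -2.223, -0.001]
contact_force: [0.4, -0.3, -2.7]
grip_width: 22.6
gripper_force: 59.4
[ 622.17227273 -154.46983851  263.58579124] [188.93717983 116.06772162]
[189.65915803 121.20783289]
[194.16449281 153.11830011]
141 87
```

View pics/comp7.png

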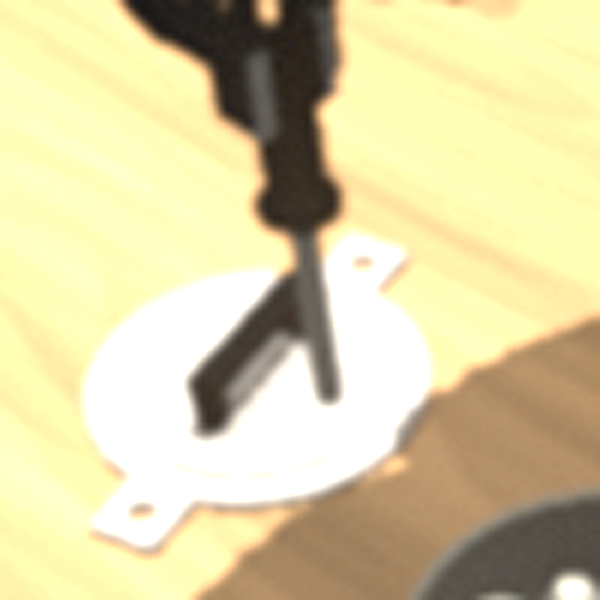

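```bash
python3 -m handwheel '1 20 -8 -5 0;1 50 -20 -5 0;1 50 -21 0 0;1 50 -21 0 0;1 50 -21 0 0;1 50 -21 0 0;1 50 -21 0 0;1 50 -21 0 0;1 50 -21 0 0;1 50 -20 0 0;1 38 -15 0 0;1 0 0 0 0'; python3 -m handwheel '1 0 0 30 0;1 0 0 40 0;1 0 0 40 0;1 0 0 20 0;1 0 0 8 0;1 0 0 0 0;1 0 0 0 0'
```

```text
time_s: 20.1
position: [409.7, 355.6, 273.5]
ee_rot: [-2.214, -2.226, -0.001]
contact_force: [0.5, -0.9, -1.6]
grip_width: 22.8
gripper_force: 59.4
time_s: 20.98
position: [412.2, 352.7, 136.4]
ee_rot: [-2.221, -2.221, -0.002]
contact_force: [0.6, -0.1, -1.5]
grip_width: 22.6
gripper_force: 59.4
```

```bash
python3 -m handwheel '1 1 10 2 0;1 0 10 0 0;1 0.5 10 0 0;1 0.5 10 0 0;1 0.5 10 0 0;1 0.5 6 0 0;1 0 0 0 0;1 0 0 0 0'
```

```text
time_s: 21.98
position: [467.6, 355.6, 133.6]
ee_rot: [-2.221, -2.222, 0.0]
contact_force: [-0.7, 0.3, -2.3]
grip_width: 22.7
gripper_force: 59.4
```

```bash
python3 -m handwheel '1 0 0 4 0;1 0 0 3 0;1 0 0 1 0;1 0 0 0 0;1 0 0 0 0'
```

```text
time_s: 22.6
position: [467.8, 355.8, 126.1]
ee_rot: [-2.221, -2.222, -0.001]
contact_force: [-1.9, -0.3, 9.9]
grip_width: 22.7
gripper_force: 60.9
```

```bash
python3 -m handwheel '0 0 0 0 0;0 0 0 0 0;0 0 0 0 0;0 0 0 0 0;0 0 0 0 0;0 0 0 -20 0;0 0 0 -40 0;0 0 0 -40 0;0 0 0 -40 0;0 0 0 0 0'; python3 -m handwheel '0 -30 3 0 0;0 -55 5 0 0;0 -60 5 0 0;0 -60 5 0 0;0 -60 5 0 0;0 -60 5 0 0;0 -60 6 0 0;0 -60 6 0 0;0 -60 6 0 0;0 -60 5 0 0;0 -60 5 0 0;0 -45 4 0 0'; python3 -m handwheel '0 0 0 0 0.1659;0 0 0 0 0.1659;0 0 0 0 0.1659;0 0 0 0 0.1659;0 0 0 0 0.1659;0 0 0 0 0.1659;0 0 0 0 0.1659;0 0 0 0 0.1659;0 0 0 0 0;0 0 0 0 0'
python3 - <<'E'
from h import *
c=read_camera('top');t=c['pixels'];t0=cv2.imread('pics/top0.png');cv2.imwrite('pics/t8.png',t)
s=read_camera('scene')['pixels'];cv2.imwrite('pics/s8.png',s);s0=cv2.imread('pics/scene0.png')
d=lambda a,b,x,y,w,h:(cv2.absdiff(a,b).max(2)[y:y+h,x:x+w]>40).sum()
print('rack diff',d(t,t0,75,220,95,50),d(s,s0,345,195,100,100))
o=get_obs();print(o['position'],o['ee_rot'])
def blob(x,y,r=4):
    g=cv2.cvtColor(t0,cv2.COLOR_BGR2GRAY)[y-r:y+r+1,x-r:x+r+1].astype(float)
    w=np.clip(g.max()*.75-g,0,None);Y,X=np.mgrid[y-r:y+r+1,x-r:x+r+1];return (w*X).sum()/w.sum(),(w*Y).sum()/w.sum()
h=[blob(369,182),blob(393,258)];P=[unproj(c,*q,5) for q in h];print(h,P,(P[0]+P[1])/2,np.hypot(*(P[0]-P[1])[:2]))
E
```

```text
time_s: 23.85
position: [468.5, 356.2, 268.0]
ee_rot: [2.221, 2.221, 0.007]
contact_force: [-0.2, -1.4, -1.5]
grip_width: 85.3
gripper_force: 0.0
time_s: 25.35
position: [527.4, -317.2, 264.5]
ee_rot: [-2.222, -2.219, 0.001]
contact_force: [-0.1, 0.1, -0.6]
grip_width: 85.4
gripper_force: 0.0
time_s: 26.6
position: [527.9, -314.5, 265.1]
ee_rot: [-3.117, -0.388, 0.001]
contact_force: [0.2, 0.1, 0.6]
grip_width: 85.3
gripper_force: 0.0
rack diff 0 0
[ 527.94112575 -314.5513894   265.27058665] [-3.11745454e+00 -3.85748470e-01  3.64412540e-04]
[(np.float64(369.78643724696354), np.float64(181.67712550607288)), (np.float64(394.2350557244174), np.float64(258.7244174265451))] [array([ 626.74355132, -293.78090675,    5.        ]), array([ 429.80951623, -342.91754796,    5.        ])] [ 528.27653378 -318.34922736    5.        ] 202.97148491563476
```

```bash
python3 -m handwheel '0 0 0 30 0;0 0 0 45 0;0 0 0 45 0;0 0 0 45 0;0 0 0 40 0;0 0 0 25 0;0 0 0 12 0;0 0 0 6 0;0 0 0 0 0;0 0 0 0 0'; python3 -m handwheel '0.4 0 0 0 0;0.5 0 0 0 0;0.6 0 0 0 0;0.7 0 0 0 0;0.8 0 0 0 0;1 0 0 0 0;1 0 0 0 0;1 0 0 0 0;1 0 0 0 0;1 0 0 0 0'
```

```text
time_s: 27.95
position: [528.4, -314.8, 18.3]
ee_rot: [3.118, 0.382, 0.002]
contact_force: [-0.4, -0.6, 0.1]
grip_width: 85.0
gripper_force: 0.0
time_s: 29.2
position: [528.0, -314.5, 17.5]
ee_rot: [-3.118, -0.382, 0.0]
contact_force: [-0.2, 0.7, -0.1]
grip_width: 0.1
gripper_force: 0.0
```

Run:
```python
from h import *
import pickle
c=pickle.load(open('top.pkl','rb'));s=pickle.load(open('scene.pkl','rb'))
print(unproj(s,182.5,145.5,35),unproj(s,176,155,42),unproj(s,189.5,135,42),proj(s,[528,-314,35]),proj(c,[528,-314,42]))
t=read_camera('scene')['pixels'];T=read_camera('top')['pixels']
f=lambda i,x,y,w,h:cv2.convertScaleAbs(cv2.resize(i[y:y+h,x:x+w],(400,400),interpolation=cv2.INTER_CUBIC),alpha=1.6)
cv2.imwrite('pics/comp8.png',np.hstack([f(T,330,170,100,100),f(t,140,85,100,100)]))
print(get_obs()['grip_width'],get_obs()['position'],get_obs()['ee_rot'])
```

```text
[ 536.35367538 -306.19843671   35.        ] [ 580.22930115 -284.82879932   42.        ] [ 496.38147352 -317.51272926   42.        ] [182.73427217 142.86352846] [384.1732126  218.80308588]
0.08315437218368475 [ 528.04488297 -314.50096935   17.47045935] [-3.11818900e+00 -3.81954146e-01  3.33192536e-05]
```

View pics/comp8.png

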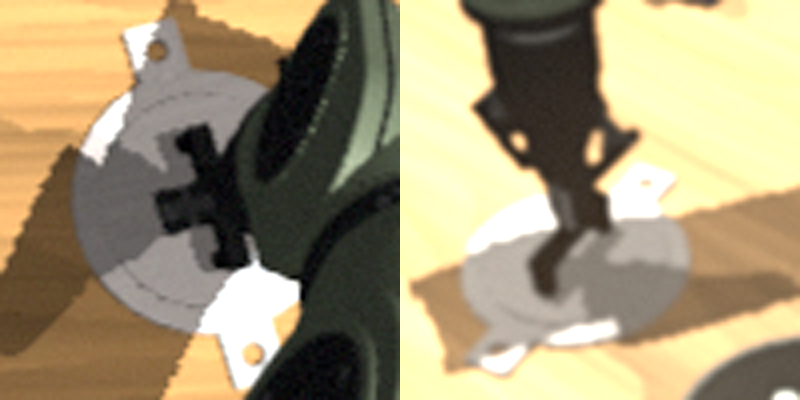

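The image shows the fingers straddling the bar (top crop ~(200,195)), which contradicts the 0.1 mm width reading; a small lift will tell by weight.

```bash
python3 -m handwheel '1 0 0 0 0;1 0 0 0 0;1 0 0 -3 0;1 0 0 -3 0;1 0 0 -4 0;1 0 0 0 0;1 0 0 0 0'
python3 - <<'E'
from h import *
t=read_camera('scene')['pixels'];b=cv2.imread('pics/scene0.png')
cv2.imwrite('pics/s9.png',t)
g0,g=[cv2.cvtColor(x,cv2.COLOR_BGR2GRAY).astype(int) for x in(b,t)]
# near ear region shift: correlate
r=g0[160:180,152:175].astype(np.uint8)
res=cv2.matchTemplate(g[150:190,142:185].astype(np.uint8),r,cv2.TM_CCOEFF_NORMED);print(cv2.minMaxLoc(res))
o=get_obs();print(o['contact_force'],o['torque'],o['joint_efforts'],o['gripper_force'],o['grip_width'])
E
```

```text
time_s: 30.18
position: [528.0, -314.5, 27.5]
ee_rot: [-3.118, -0.382, 0.0]
contact_force: [0.3, 0.1, -0.2]
grip_width: -0.5
gripper_force: 0.0
(-0.49193447828292847, 0.22463946044445038, (20, 6), (7, 3))
[-0.22292258  0.40449838 -1.12955333] [-2.97217956e-02  7.60752840e-05 -1.69819342e-02] [ 7.32138593e-03 -1.01632490e+02  6.89844601e-01 -1.76868761e+01
  1.22507312e-02  4.91106533e-03  2.51467000e-04] 0.0 -0.016985946294856023
```

Run:
```python
from h import *
o=get_obs();p=o['position']
c=read_camera('scene');t=cv2.cvtColor(c['pixels'],cv2.COLOR_BGR2GRAY)
cT=read_camera('top');T=cv2.cvtColor(cT['pixels'],cv2.COLOR_BGR2GRAY)
im=cv2.imread('pics/comp8.png',0)
olds=cv2.resize(im[:,400:],(100,100),interpolation=cv2.INTER_AREA);oldT=cv2.resize(im[:,:400],(100,100),interpolation=cv2.INTER_AREA)
for old,new,(x0,y0),(u,v,w,h) in((olds,t,(140,85),(14,80,20,14)),(oldT,T,(330,170),(28,3,20,18)),(olds,t,(140,85),(32,60,8,14))):
    n=cv2.convertScaleAbs(new[y0:y0+100,x0:x0+100],alpha=1.6)
    r=cv2.matchTemplate(n[max(v-8,0):v+h+8,u-8:u+w+8],old[v:v+h,u:u+w],cv2.TM_CCOEFF_NORMED);m=cv2.minMaxLoc(r);print(m[1],m[3][0]-8,m[3][1]-min(v,8))
print('tcp top',proj(cT,p)-[330,170],'scene',proj(c,p)-[140,85])
ch="@%#*+=-:. "
def asc(g,x,y,w,h):
    for r in g[y:y+h,x:x+w]:print(''.join(ch[min(9,int(k)//16)] for k in r))
asc(T,365,196,40,46);print();asc(t,160,115,45,50)
```

```text
0.9956291317939758 0 0
0.9867750406265259 0 0
0.9987344145774841 0 0
tcp top [52.74620656 49.2443024 ] scene [42.95329991 59.78096903]
==============--============+#%%%%@@@@@@
=+=======-==================*%%%%@@@@@@@
=====-=====================*%%#%%@@@@@@@
===-======================+#%%%%%@@@@@@@
==-=============+=========*@%%%%%@@@@@@@
===========+***#%+=======+#%%%%%@@@@@@@@
========+++#%%@@%#+=====+#%%%%%%@@@@@@@@
=====+++**#@@@@%%%+====+#@%%%%%%@@@@@@@@
====+***#%@@@@@@@@+====*%@%#%%%@@@@@@@@@
====+***#@@@@@@@@@#+==+%@@%%%%%@@@@@@@@@
=====****%@@@@@@@@#+==*@@@%%%%%@@@@@@@@@
====+****#@@@@@@@@@+=+%@@%%#%%%@@@@@@@@@
=====+****##%@@@@@@#++@@@%%%%%@@@@@@@@@%
=====+******#@@@@@@#+*@@@%%%%%%@@@@@@@@%
+=====+*****#%@@@@@%##@@@%%#%%@@@@@@@@%*
*+====+******%@@@@@@@%@@@%%%%%@@@@@@@%%#
**+===+******#@@@@@@@@@@@%%%#%%@@@@@%##%
***++++*******%@@@@@@@@@@%%%%%%@@@@@%##%
**************%@@@@@@@@@@%%%%%%@@@%%%%%%
*************#%@@@@@@@@@@@%%%%%%%%%%#%%%
*********###%%@@@@@@@@@@@@%%%%%%%%%%%%%%
*****#%%%%%%%%@@@@@@@@@@@@%%%%%%%%%%%%%%
****#%@@@@@%%%@@%%@%@@@@@@@%%%%%%%%%%%%%
****#@@@@@@%%%%%%%%@@@
[... 2521 characters left out ...]
::::::::::
::::::::::-=+#%#####*+==========-------------
::::::::::-=*#%####*+========================
-::::::::::-+##%##*++========================
:::::::::::-=*#####+=========================
:::::::::::-=*#%%##++========================
:::::::::::--+###%#*+========================
::::::::::::-+###%#*+========================
::-:::::::::-=*####*+===--===================
::::::::::::--+*##*++==----==================
:::::::::::::--=++++==--::-==================
::::::::::::::--=====--::--==================
::::---:::::::::------:::--==================
:::::-----::::::::---::::--==================
-:::::------::::::::::::::-==================
---:::----------:::::------====-:.:========++
```

```bash
cat > a.py <<'E'
from h import *
import sys
ch="@%#*+=-:. "
o=get_obs();print(o['position'],o['grip_width'],o['contact_force'])
c=read_camera('scene');t=cv2.cvtColor(c['pixels'],cv2.COLOR_BGR2GRAY);cT=read_camera('top');T=cv2.cvtColor(cT['pixels'],cv2.COLOR_BGR2GRAY)
print('tcp',proj(c,o['position'])-[155,95],proj(cT,o['position'])-[355,196])
for r in t[95:165,155:210]:print(''.join(ch[min(9,int(k)//14)] for k in r))
print()
for r in T[196:240,355:395]:print(''.join(ch[min(9,int(k)//14)] for k in r))
E
python3 -m handwheel '0 0 0 0 0;0 0 0 0 0;0 0 0 0 0;0 0 0 0 0;0 0 0 0 0;0 0 0 0 0'; python3 a.py
```

```text
time_s: 31.08
position: [528.1, -314.5, 27.5]
ee_rot: [-3.118, -0.382, -0.0]
contact_force: [-0.3, -0.4, 0.2]
grip_width: 85.2
gripper_force: 0.0
[ 528.06843702 -314.51833964   27.4910811 ] 85.16718628156991 [-0.25308502 -0.37177138  0.20425553]
tcp [27.91800656 49.76750689] [27.77120965 23.20789646]
    :=#%%%%%%%%%%%%%%%%%%%%%%%%%%*-                    
   :+*%%%%%%%%%%%%%%%%%%%%%%%%%%%#-                    
 .-+*#%%%%%%%%%%%%%%%%%%%%%%%%%%%#=                    
:=***##%%%%%%%%%%%%%%%%%%%%%%%%%%#=                    
+###**#%%%%%%%%%%%%%%%%%%%%%%%%%%#=                    
#%%####%%%%%%%%%%%%%%%%%%%%%%%%%%*-                    
%%%####%%%%%%%%%%%%%%%%%%%%%%%%%%*:                    
%%%#####%%%%%%%%%%%%%%%%%%%%#%%%#+:                    
%%%#####%%%%%%%%%%%%%%%%%%%%%%%%%*:                    
%%#######%%%%%%%%%%%#%%%%%%%%%%%%*-                    
%%%####++*%%%%%%%%%%%%%%#%#%%%%%%#=                    
#%##%#*-:=#%%%%%%%%%#%%%%%%#%%%%%%+:                   
#%%%%%+: .=#%%%%%%%%%%%%%%%%%#%%%%#+:      .:          
#%%%%%+.  .+#%%%%%%%%%%%#%#%#%%####*+-:.  :++:         
#%%%%%+.   -#%
[... 4218 characters left out ...]
@@@@@@@@@%#
++++++*#@@@@%@%%%%##%%#%@@@@@@@%@@@@@@%#
+++++++#@@@@@@%%%%#%%%#%@%@@@@@@@@@@@@%%
+++++++*%@%@@@@%%@%%@@@@@@@@@@@@@@@@@@@%
+++++++*%@@@@@@@@@@@@@@@@@@@@@@@@@%%%@@%
++++++++#@@@@@@@@@@@%%**%@@%%@@%@%@#+*%%
++++++++*%@@@@@@%%%#*+=+***+#@@@@@@%+-+%
++++++++*%@@@#*=------=+++++*%@@%%@%+--+
+++++++++*###+--------=+++++*%@@%%@@*=-=
+++++++++++=----------=++++++#@@%%@@#=--
+++++++++=-------------=++++*#@@%%%@%=  
+++++++++=-------------=+++*%@@@@%@%%+  
+++++++=---------------=+++*%@@@@%@@@+  
+++++=------------------=++*%@@@@@@@%*  
++=------:-----------:--=+++*@@@@@@@+:  
+=-::--------------------=+++++***-     
---------------------------------       
-:-:-----------------------:---:
```

Run:
```python
from h import *
import pickle
s=pickle.load(open('scene.pkl','rb'));c=pickle.load(open('top.pkl','rb'));p=get_obs()['position']
d=np.array([.241,-.97,0])
for z in(0,13,26,40):
  for k in(-48,48):print(z,k,(proj(s,p+d*k+[0,0,z])-[155,95]).round(1),(proj(c,p+d*k+[0,0,z])-[355,196]).round(1))
# bar ends expected in scene & top
b=np.array([528,-314.5,0]);e=np.array([.97,.241,0])
for k in(-46,46):
  for z in(28,42):print('bar',k,z,(proj(s,b+e*k+[0,0,z])-[155,95]).round(1),(proj(c,b+e*k+[0,0,z])-[355,196]).round(1))
```

```text
0 -48 [42.2 54.6] [ 9.3 28.4]
0 48 [14.1 45.1] [46.2 18.1]
13 -48 [41.7 51.2] [10.6 28.1]
13 48 [13.4 41.7] [47.8 17.6]
26 -48 [41.3 47.7] [11.8 27.7]
26 48 [12.7 38.2] [49.5 17.2]
40 -48 [40.8 43.9] [13.2 27.3]
40 48 [12.  34.4] [51.4 16.7]
bar -46 28 [36.3 40.3] [33.5 41.1]
bar -46 42 [35.8 36.7] [35.1 40.9]
bar 46 28 [19.2 59.4] [22.2  5.5]
bar 46 42 [18.4 55.7] [23.7  4.9]
```

```bash
python3 -m handwheel '0 0 0 6 0;0 0 0 6 0;0 0 0 5 0;0 0 0 0 0;1 0 0 0 0;1 0 0 0 0;1 0 0 0 0;1 0 0 0 0;1 0 0 0 0;1 0 0 0 0;1 0 0 0 0'
```

```text
time_s: 32.55
position: [528.1, -314.6, 10.8]
ee_rot: [3.118, 0.382, 0.0]
contact_force: [-1.1, 0.4, 5.7]
grip_width: 13.4
gripper_force: 58.6
```

```bash
python3 -m handwheel '0 0 0 0 0;0 0 0 0 0;0 0 0 0 0;0 0 0 0 0;0 0 0 6 0;0 0 0 6 0;0 0 0 5 0;0 0 0 0 0;0 0 0 0 0'; python3 -m handwheel '1 0 0 0 0;1 0 0 0 0;1 0 0 0 0;1 0 0 0 0;1 0 0 0 0;1 0 0 0 0;1 0 0 0 0'
```

```text
time_s: 33.67
position: [528.1, -314.5, -6.4]
ee_rot: [-3.118, -0.382, -0.0]
contact_force: [0.7, 0.7, 0.5]
grip_width: 85.3
gripper_force: 0.0
time_s: 34.55
position: [528.1, -314.6, -6.3]
ee_rot: [3.118, 0.382, 0.0]
contact_force: [-0.0, 0.5, 4.5]
grip_width: 14.8
gripper_force: 59.8
```

```bash
python3 -m handwheel '1 0 0 -10 0;1 0 0 -25 0;1 0 0 -35 0;1 0 0 -40 0;1 0 0 -40 0;1 0 0 -20 0;1 0 0 0 0.1537;1 0 0 0 0.1538;1 0 0 0 0;1 0 0 0 0'; python3 -m handwheel '1 4.8 -21.3 0 0;1 8 -40 0 0;1 10 -45 0 0;1 10 -45 0 0;1 10 -45 0 0;1 10 -45 0 0;1 10 -40 0 0;1 7 -25 0 0;1 3 -15 0 0;1 0 0 0 0;1 0 0 0 0;1 0 0 0 0'
```

```text
time_s: 35.8
position: [527.9, -314.4, 163.5]
ee_rot: [-3.14, 0.094, 0.0]
contact_force: [-0.1, -0.6, -4.9]
grip_width: 14.7
gripper_force: 59.0
time_s: 37.3
position: [621.0, 0.4, 163.6]
ee_rot: [3.14, -0.102, -0.0]
contact_force: [-0.4, 0.1, -4.3]
grip_width: 15.0
gripper_force: 59.1
```

```bash
cat > b.py <<'E'
from h import *
ch="@%#*+=-:. "
def win(g,u,v,r=11):
    u,v=int(round(u)),int(round(v));w=g[v-r:v+r+1,u-r:u+r+1].astype(float);lo,hi=w.min(),w.max()
    print('x0,y0',u-r,v-r,lo,hi)
    for q in w:print(''.join(ch[min(9,int((k-lo)/(hi-lo+1)*10))] for k in q))
E
python3 - <<'E'
from b import *
for n in('top','scene'):
    c=read_camera(n);cv2.imwrite(f'pics/{n}10.png',c['pixels']);g=cv2.cvtColor(c['pixels'],cv2.COLOR_BGR2GRAY)
    for P in([721.3,-5.4,176],[521.7,7.4,176]):
        q=proj(c,P);print(n,P,q);win(g,*q)
E
```

```text
top [721.3, -5.4, 176] [256.21449528 131.17533884]
x0,y0 245 120 74.0 109.0
++++++==+++=+++==++=+==
=++=======+===========+
=======================
=======================
==================-===-
=--=----===-==-==----=-
-------=---------------
-----------------------
-:-::-::---::::::-::-::
..:.:......:.:.::..:...
........... ......... .
      ..  .   .        
=------=-=++++++====-==
#%%%%%@%%@@@@%%%%%%###*
@@@@@@@@@@@@@@@%%%%%%%#
@%@@@@@@@@@@@@@@%%%%#%#
@@@@%@@@@@@@@@%%@%%%###
@@@@@@@@@@@@@@@%@%%%###
%%%@@@@@@@@@@@@@%%%%%##
%@@@@@@@@@@@@@@@@%%%%##
%@@@@@@@@%@@@@@@%%%%%##
@@@@@%%%%%%%%%@%@%%%%##
%@%@%%@%%%%@%@%%%%@%@%%
top [521.7, 7.4, 176] [252.7995638  221.12494677]
x0,y0 242 210 73.0 81.0
********#+##%*%#*=*#%##
##+*+#+*##*##*+####%*#*
*##**##++=#*#+##*#*%*+%
####*##+**+#*#**#@**#+#
*#**#*#*#+#*+%+%+****%*
***+***####**#*##*#+***
*##%+*#%##*##*#+**++#%#
++***#**#++#%*##**#+*+*
*#*#@###+**+*@##+#**+**
**#*+#*###=##*+=%+##+++
#*+*+*#**+###+=#**#%**=
*+=%+=***##%*+*+*+*++=+
+-*#**==**#+**=**++++==
#**#*++#+**##=+*+#=++-+
+++#**#**+=*+*=++==+=+=
++#=+*=++=+***++=+*+*=+
***+*-*+*===+=
[... 712 characters left out ...]
::::::::-+*#%%@@%######
::::::::-+#%@@@@%%%%###
::::::--+#%@@@@@@@@%%##
scene [521.7, 7.4, 176] [274.77056706 154.03550791]
x0,y0 264 143 44.0 188.0
                       
.                      
:.                     
=:..::.                
+=--++-...::.          
**+*#%*---=-:.         
****%@%*+====-:.       
****#%@%*+++===-:.     
#**##@@%*++++++==:.    
%###%%%#*+++++++==-:.  
@%%%%%#*++===+++====-: 
@@@@%#++=-:::=====++=-.
@@@%*++=-:..:-==++++=-:
@@%*++==-:::--==+++=---
@%*+==========++++=---+
%*++=========++++=-:-++
*+=========+++++-::=++*
+==========++*+-::=+***
==========++**=::=+****
===========+**=--+*****
===========+++==+******
============++++*******
===============+*******
```

Run:
```python
from b import *
import pickle
c=pickle.load(open('scene.pkl','rb'));g=cv2.cvtColor(c['pixels'],cv2.COLOR_BGR2GRAY)
for P in([721.3,-5.4,144],[521.7,7.4,144]):
    q=proj(c,P);print(P,q,proj(c,np.array(P)-[0,0,22]));win(g,*q,9)
```

```text
[721.3, -5.4, 144] [211.27369538 212.43674953] [212.04643954 218.93059539]
x0,y0 202 203 64.0 180.0
  ...:=*%@@@%#####%
   ..:=*%@@@%###***
     .=*#%@%###***+
     .=*##%%##**+++
      -*######**+++
      :*%#####**+++
      .+%%#*##***++
      .=#%#*****+++
      .-*###***++++
      .-+******++++
     .:=+******++++
  ..:-=*###*+****++
 ..:-=+#%%#*++****+
..:=++*#%%%#*++****
.-=+++*#%@%#*+++***
-=++++*#@@@#*++++**
++++++*%@@@%**++++*
*+++++*#%%%#**+++**
#*++++**###***++*#%
[521.7, 7.4, 144] [274.20044889 164.12603665] [273.82391714 170.77731769]
x0,y0 265 155 70.0 176.0
         ...       
         ....      
          .....    
           ......  
            .......
            .......
         ..:-:.....
      ..:-=+*-.....
   ..:-=+*#%#=.   .
..:-=+**#%@@#-.    
-=*#######%%#=:..  
#%%%####%###*=:... 
@@%#**#%%%#*++-:...
@%#***#%@%#*++=-:..
#*****#@@@#**+++=::
***+**#@@@#**+*++=-
#*++**#@@%#**++***=
##****#%%##****#%#=
###***********#%%*-
```

```bash
python3 -m handwheel '1 0.7 1 6 0;1 0 0 8 0;1 0 0 8 0;1 0 0 5 0;1 0 0 3 0;1 0 0 2 0;1 0 0 2 0;1 0 0 0 0;1 0 0 0 0'
python3 - <<'E'
from b import *
c=read_camera('scene');g=cv2.cvtColor(c['pixels'],cv2.COLOR_BGR2GRAY)
for P in([721.9,-6.5,148],[522,6.5,148]):
    q=proj(c,P);print(q);win(g,*q,10)
E
```

```text
time_s: 38.52
position: [621.9, 0.4, 129.6]
ee_rot: [-3.14, 0.1, -0.0]
contact_force: [0.6, 0.1, -4.1]
grip_width: 14.6
gripper_force: 59.1
[210.550039  211.1391135]
x0,y0 201 201 57.0 227.0
::::::=#%#***********
::::::=*%%#**********
::::::-*%%#**********
::::::-+%%#**********
.:::::-+##***********
..::::-=*************
....::-+*************
...::-=+*************
::::-++**************
:::-+****************
..:-+***#####********
. .:-+*##%%%%#*******
    .:=*%%@@%#*******
.     :=*%%@%#*****##
-:     :=+###*****##%
==:.    .:=+*****#%%%
=+=:.     .:=+**#%@@@
=*#+-.      :=*#%@@@@
*#%%*=:     :=#%@@@@@
#@@@%#=:   .-*%@@@@@@
%@@@@@#+-::=*#%@@@@@@
[273.88604646 162.78944859]
x0,y0 264 153 50.0 188.0
                     
                     
                     
           ..        
         ......     .
.      .:::::...   .-
:...:..:-==--:....:-+
=-=++=--=++==-::::=+*
*+*#%#*++++++==--=+**
**#%@@#*++++++===+***
***#@@@#*****++++++**
#*##@@@%####*+++++++*
%#%%@%####%%*++=+++**
@@%%%#***###*+++++***
@@%%*++++***++++*****
@@#*+++++++++++*###**
%#*++=+++=++++*#%%##*
#++==++++++++*#%%%%#*
++====+++++**#%@@@%#*
+======++++*#%%@@@%#*
======+==++*#%@@@@%#*
```

```bash
python3 -m handwheel '1 0 0 2 0;1 0 0 2 0;1 0 0 2 0;1 0 0 2 0;1 0 0 2 0;1 0 0 0 0'
```

```text
time_s: 39.33
position: [621.7, 0.5, 119.3]
ee_rot: [-3.14, 0.1, 0.0]
contact_force: [0.1, 0.2, -4.4]
grip_width: 14.5
gripper_force: 59.1
```

```bash
python3 -m handwheel '1 0 0 2 0;1 0 0 1 0;1 0 0 1 0;1 0 0 0 0;1 0 0 0 0'
```

```text
time_s: 39.95
position: [621.8, 0.4, 115.8]
ee_rot: [-3.14, 0.1, -0.0]
contact_force: [-4.6, -0.0, 5.9]
grip_width: 14.8
gripper_force: 60.4
```

```bash
python3 -m handwheel '1 0 0 0.5 0;1 0 0 0.5 0;1 0 0 0 0;1 0 0 0 0'
```

```text
time_s: 40.45
position: [621.9, 0.4, 115.8]
ee_rot: [-3.14, 0.1, -0.001]
contact_force: [-9.8, 0.9, 21.4]
grip_width: 14.9
gripper_force: 62.7
```

```bash
python3 -m handwheel '0 0 0 -0.5 0;0 0 0 0 0;0 0 0 0 0;0 0 0 0 0;0 0 0 0 0;0 0 0 -10 0;0 0 0 -30 0;0 0 0 -40 0;0 0 0 -40 0;0 0 0 -30 0'; python3 -m handwheel '0 -30 30 0 0;0 -30 45 0 0;0 -20 50 0 0;0 0 50 0 0;0 0 50 0 0;0 0 50 0 0;0 0 50 0 0;0 0 30 0 0;0 0 0 0 0;0 0 0 0 0'
python3 - <<'E'
from b import *
np.set_printoptions(precision=1,suppress=True)
for n in('top','scene'):
    c=read_camera(n);g=cv2.cvtColor(c['pixels'],cv2.COLOR_BGR2GRAY);cv2.imwrite(f'pics/{n}12.png',c['pixels'])
    for P in([721.5,-5.4,128],[521.9,7.4,128]):
        q=proj(c,P);print(n,q);win(g,*q,9)
    # white cover blob: centroid of disc mask
    h=cv2.cvtColor(c['pixels'],cv2.COLOR_BGR2HSV);m=((h[...,1]<45)&(h[...,2]>110)).astype(np.uint8)
    k,l,st,ce=cv2.connectedComponentsWithStats(m);i=1+st[1:,4].argmax();print(st[i],ce[i],unproj(c,*ce[i],130),proj(c,[621.7,1,129]))
    d=cv2.absdiff(c['pixels'],cv2.imread(f'pics/{n}0.png')).max(2)>40
    B={'top':{'rack':(75,220,95,50),'can':(150,130,32,32),'driver':(302,88,30,80),'card':(198,245,50,48),'lock':(283,240,35,45)}}.get(n,{'rack':(345,195,100,100),'can':(280,268,32,50)})
    for k,(x,y,w,hh) in B.items():print(k,d[y:y+hh,x:x+w].sum())
E
```

```text
time_s: 41.7
position: [621.9, 0.4, 267.6]
ee_rot: [-3.14, 0.1, -0.003]
contact_force: [-0.4, -0.4, -0.6]
grip_width: 85.0
gripper_force: 0.0
time_s: 42.95
position: [519.6, -348.0, 265.4]
ee_rot: [-3.14, 0.099, -0.001]
contact_force: [-0.4, -0.1, 0.6]
grip_width: 85.4
gripper_force: 0.0
top [256.3 136.6]
x0,y0 247 128 50.0 165.0
--==-=====-=-------
---:.......:::::::-
--:.            .:-
--:              :-
--.              :-
--.     .:.      :-
--.    -++*-     :-
--.   :#@%%*-   :++
::.   =@@%%%=.  :*+
--.   =@@@@%+.  :*+
=-.   -#@@@#-   :*+
=-.    -*##=.   :*+
--.     ::..    :*+
--.             -#+
=-.             -#+
+-.             -#+
=:           .. -#+
..               ..
                   
top [253.  222.5]
x0,y0 244 214 44.0 171.0
+-.                
#*.             .=*
#*:             .+@
#*:             .+#
#*:             .+#
**:    .::.     .+#
++.    -+##-.   .++
+=.  .=*%*#*-   .+=
+-.  .=%%###=.  .+=
+-.  .=#%%%*-.  :++
+-.   -+*#*#-   :++
=-    .=#%%=.   .--
=:      .:.     .--
=-              .--
=:              .:-
=:              :--
=-::.   ...     .--
=--::
[... 388 characters left out ...]
   .
     :=#%%*=:    .-
.    .:=++=:.  .:=*
-.    ..::.   .-+#%
*=:.         .-+#@@
%#+:.       .-+%@@@
%%#+-.    .:-*%@@@@
#%@#+-.  .-=*%@@@@@
+#@@%*=::-+#%@@@@@@
=+%@@%*++*%@@@@@@@@
scene [273.9 169. ]
x0,y0 265 160 70.0 210.0
============+++++++
=======---=+*++++++
======-:::=*#*+++++
===+==:...:=**+===+
++++=:.:::.:-======
**+=:..-+=. ..:-===
#*=:. :+#+:.  .:--=
*-:  .-*%#=:.   .:-
-.   .=#@@#=.    .-
.    .=%@@#=:    :-
     .-*##+-.  .:=+
      .---:.  .-+##
        ..   .-*%@#
            .=*@@%*
          .:=*@@@#+
         .-+#@@%#+=
         :+%@@#*+==
         :+#%#+====
          :=*+=-===
[   0  211  103  173 9836] [ 32.  311.3] [1086.9 -104.4  130. ] [244.5 191.5]
rack 0
can 0
```

```bash
python3 -c "from plant import *;print(finish_job())"
```

```text
the job is handed in; nothing more can be done
None
```

The job is handed in at about 43 s: by my camera estimates all seven media pieces moved at least 35 mm and stayed in the bowl, the rod is back in its slot, and the cover is down on both pins at the expected rim height. The spray can, screwdriver and lock card look unchanged; the image around the padlock changed, which I put down to the arm's shadow without checking further.

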